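# Nip down the first cross pair of a vacuum pot cover

## Robot

A 6-joint arm with a two-finger parallel gripper is mounted at the origin on the work surface. World frame = base frame: x ahead of the robot, y to its left, z up, the work surface at z = 0. Lengths are in mm, angles in rad, forces in N, time in s.
With the tool pointing down it reaches from about 300 to 775 mm from the base axis. Payload 14.6 kg.
Tool frame: the origin (TCP) lies midway between the tips of the shut fingers; the grasp point (between the pads) lies 19 mm behind it; z points along the fingers, y is the direction in which the jaws open and shut (so a half turn about z gives the same grasp; the last joint's range is limited). The gripper opens to 94 mm and grips with 3 to 60 N. Pads are 16 mm wide; open, the fingers measure 119 mm over their backs; the gripper's body (75 mm by 177 mm) begins 78 mm behind the grasp point.
Start: joints at [-1.21, 0.3, 1.521, -0, 1.321, -0.067], TCP at [228.171, -500.427, 205.446] pointing down, gripper open.
Joint ranges: [-3.03, 3.03], [-0.79, 2.21], [0.23, 2.52], [-1.04, 4.18], [0, 3.07], [-2.55, 2.55]. Speed limits (rad/s): [2.22, 2.22, 2.57, 3.14, 3.14, 3.14].

## Interface

Orientations are given as [roll, pitch, yaw] about the fixed x, y, z axes, in that order (R = Rz(yaw) Ry(pitch) Rx(roll)).
In Python, from cell import manip gives the robot as it stands.
- The arm moves only by the tool play_rows, never from a script. Its argument "commands" is a list of rows, each an object of numbers: "x", "y", "z": the shift along the tool's x, y, z in m; "wx", "wy", "wz": the turn, a rotation vector about the tool's x, y, z in degrees; "grip": the opening, from 0 (shut) to 1 (fully open). In form: [{"x": .., "y": .., "z": .., "wx": .., "wy": .., "wz": .., "grip": ..}, ...]. A call has 1 to 20 rows; each row shifts and turns the commanded pose from where the row before left it, along the tool's axes as they then stand; what a row does not reach is not made up. A row lasts 1/8 s, in which the tool goes at most 62.5 mm and 10.7 degrees, less where a joint would pass 70% of its speed; a pose out of reach is approached as far as the arm can. A call is refused whole if a number of a shift passes 0.0625 or a number of a turn 10.7, either way. A call with a gripper value outside its range is refused whole. The fingers move at their own pace and stop on an object; "squeeze" is the grip in N (left out, the last holds). Time passes only in rows, so rows that do not move let the fingers close. It gives the time, the measured TCP pose, the force and the opening at its end, in the units of the state.
- manip.read_state(): the state, without advancing time (a new reading comes with each control period).
- manip.camera(name): name is "scene" or "side" or "wrist"; returns (picture, depth): 400x640x3 uint8, red, green, blue; 400x640 float32, mm along the optical axis (not along the pixel's ray), 0 where there is no reading.
- manip.camera_info(name): a dict with "intrinsics" (3x3 intrinsics, pixels), "k1" (the pictures are not rectified: a ray, as slopes to the right and down, at radius r is drawn at 1 + k1 r^2 times it, then the intrinsics apply), "camera_from_world" (4x4, takes a point from world to camera coordinates); the wrist camera has in their place "tool_from_camera" (4x4, takes a point from camera to tool coordinates, whose origin is the TCP and whose axes are the flange's). Camera axes: x right, y up, looking along -z (the intrinsics and any distortion apply to the point x, -y, -z); pixel columns grow to the right and rows downward; lengths in mm; the calibration is good to about 2 mm. A picture is of the moment at which its call begins: read the wrist's pose just before it. camera_info takes no time and is no camera call.
- manip.sign_off(): hands the job in, once; it reports no verdict.
The state is a dict: "clock": time; "joints": joint angles; "qd": joint speeds; "effort": joint torques, N m; "eef_pos": TCP position; "eef_rot": TCP orientation; "wrist_force": force on the tool from outside, world axes, zero at the start; "moment": the same for the moment, N m; "finger_gap": finger opening in mm.
Only numpy, scipy, OpenCV 4.12 (cv2) and the standard library are available. Lean on these libraries where they do the work, as an engineer would, in place of code of your own. Each camera call takes 0.05 s, during which the arm holds its last target.

## Task

The vacuum test pot's gasketed cover has four slack wing screws: start its cross tightening. Turn the screw on the yellow washer clockwise until it is fully home, its wing in line with the white marks on the cover, then do the same with the screw diagonally opposite, across the sight glass, so the gasket is pressed evenly. Leave the two screws in between slack for the second round, and let go of everything.

Things in the scene. Friction and masses are not known exactly. Their poses are not given: they have to be found in the camera images.
- pot: Fixed round steel vacuum pot, 208 mm across, slate-blue cover with top 96 mm above the bench, black gasket, greenish sight glass in the middle. Origin: centre of its foot; x towards a pipe stub low on its side, z up. Four wing screws 78 mm from its axis, 110 mm apart, the yellow-washer one 45 deg counter-clockwise of x. White marks on each screw's radius: a wing that is home lies along them.
- marked_grip (a point): First screw, steel, on the YELLOW washer (42 mm; the others' are dark). Point on the screw's upright axis, 125 mm above the bench; wing tips 12 mm higher, washer top 26 mm lower. x along the wing, z up. Wing: V-shaped upright plate 12 mm thick with flat sides, 45 mm long at the top, 20 mm at its foot, notched 10 mm in the middle of its top; pinched across its thickness from above; under it a neck 12 mm across.
- across_grip (a point): Second screw, diagonally opposite the first, 156 mm away; same shape. Point on the screw's upright axis, 125 mm above the bench; wing tips 12 mm higher, washer top 26 mm lower. x along the wing, z up. Wing: V-shaped upright plate 12 mm thick with flat sides, 45 mm long at the top, 20 mm at its foot, notched 10 mm in the middle of its top; pinched across its thickness from above; under it a neck 12 mm across.
- marked (a joint): Screw on the yellow washer. Rad: 0 slackest, 1.4 = hard stop, fully home; grows clockwise seen from above. Starts slack at 0.1 to 0.5. Steady friction about 0.12 N m, no spring, stays where left.
- across (a joint): Screw diagonally opposite the yellow-washer one. Rad: 0 slackest, 1.4 = hard stop, fully home; grows clockwise seen from above. Starts slack at 0.1 to 0.5. Steady friction about 0.12 N m, no spring, stays where left.
- side_left (a joint): Screw next to the yellow-washer one, counter-clockwise round the cover seen from above; to stay slack. Rad: 0 slackest, 1.4 = hard stop, fully home; grows clockwise seen from above. Starts slack at 0.1 to 0.5. Steady friction about 0.12 N m, no spring, stays where left.
- side_right (a joint): Screw next to the yellow-washer one, clockwise round the cover seen from above; to stay slack. Rad: 0 slackest, 1.4 = hard stop, fully home; grows clockwise seen from above. Starts slack at 0.1 to 0.5. Steady friction about 0.12 N m, no spring, stays where left.

How it is judged (in metres and radians):
On the way, in this order (a step that is already met when the one before it is completed fails the run):
1. the screw on the yellow washer is home while the opposite one is still slack (value of joint marked above 1.2 rad and value of joint across below 0.8 rad), for 0.2 s.
2. the diagonally opposite screw is home too (value of joint each of marked, across above 1.2 rad), for 0.2 s.
At the end, for the whole second after the job is handed in: The yellow-washer screw and the one diagonally opposite are both within 0.2 rad (11 degrees) of their home stop (joint above 1.2), and the two screws in between are still slack (joint below 0.8) (all of step 2 and value of joint each of side_left, side_right below 0.8 rad); the robot touches nothing.
It fails at once if one of the two in-between screws is tightened (value of joint any of side_left, side_right above 0.8 rad).
It also fails if it takes over 42 s, if anything falls off the work surface, if the arm or the gripper's body presses on something with over 40 N, if the wrist force passes 120 N, or if a joint passes its speed limit or range.

## Working session

There is one attempt and no reset: what is moved stays moved. The work goes in short steps, Python scripts to look and compute and a tool call to move; the robot and the scene stay as the last step left them, time stands still between calls to the robot, and variables do not carry over. Pictures are saved under pics/ and viewed, and the job is handed in when it is done.

Besides the shell and the picture viewer there is one more tool, called in YAML: its name, and indented under it one key for each argument. play_rows: Moves the arm, as the interface text tells. Its arguments: {"type":"object","properties":{"commands":{"type":"array"},"squeeze":{"type":"number"}},"required":["commands"]}

```bash
mkdir -p pics; ls; python3 - <<'E'
from cell import manip
import cv2,numpy as np
print(manip.read_state())
for n in ["scene","side","wrist"]:
    im,d=manip.camera(n)
    cv2.imwrite(f"pics/{n}0.png",im[:,:,::-1]); np.savez(f"pics/{n}0.npz",im=im,d=d)
    print(n,manip.camera_info(n))
E
```

```text
pics
{'clock': 0.0, 'joints': array([-1.20960797e+00,  3.00464034e-01,  1.52157995e+00, -3.24750853e-05,
        1.32072453e+00, -6.66107424e-02]), 'qd': array([-0.0002665 ,  0.00015978, -0.00038977,  0.00013174, -0.00049649,
       -0.00022644]), 'effort': array([-1.49367293e-03, -5.31812990e+01, -3.52732301e+01,  7.07569672e-02,
        2.44608679e-02, -8.87944020e-05]), 'eef_pos': array([ 228.06673216, -500.18885127,  204.89069304]), 'eef_rot': array([-3.14041730e+00, -4.68816317e-05,  4.27807128e-01]), 'wrist_force': array([-0.00490783, -0.22390004,  0.68875855]), 'moment': array([-0.01335489, -0.00357811,  0.02413416]), 'finger_gap': 93.98132070060281}
scene {'intrinsics': array([[487.55983666,   0.        , 323.04347034],
       [  0.        , 487.55983666, 193.80321974],
       [  0.        ,   0.        ,   1.        ]]), 'k1': -0.10491505381706002, 'camera_from_world': array([[ 6.89374804e-02,  9.97609881e-01,  4.70618963e-03,
        -8.90885947e+01],
       [-6.88005449e-01,  4.41258397e-02,  7.24362763e-01,
         3.08091381e+02],
       [ 7.22423785e-01, -5.31736279e-0
[... 565 characters left out ...]
01,  7.33095011e-01,
        -5.10843538e+02],
       [ 0.00000000e+00,  0.00000000e+00,  0.00000000e+00,
         1.00000000e+00]])}
wrist {'intrinsics': array([[297.22807514,   0.        , 323.66741279],
       [  0.        , 297.22807514, 198.91471855],
       [  0.        ,   0.        ,   1.        ]]), 'k1': -0.013401288136440755, 'tool_from_camera': array([[ 8.41997514e-04,  9.62953415e-01,  2.69666482e-01,
         7.86133414e+01],
       [ 9.99998970e-01, -4.97292407e-04, -1.34657901e-03,
         6.93624796e-01],
       [-1.16258977e-03,  2.69667338e-01, -9.62952842e-01,
        -1.80352267e+02],
       [ 0.00000000e+00,  0.00000000e+00,  0.00000000e+00,
         1.00000000e+00]])}
```

View pics/scene0.png

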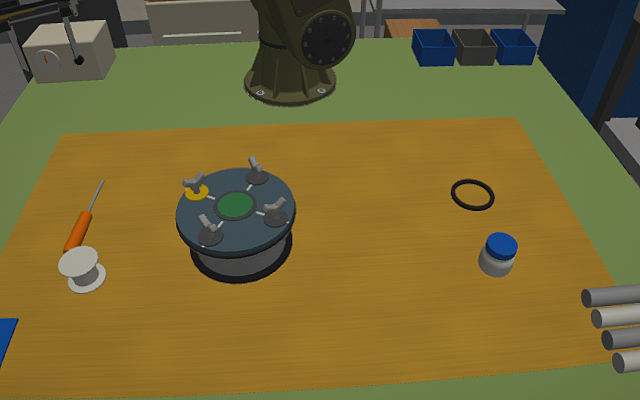

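View pics/side0.png

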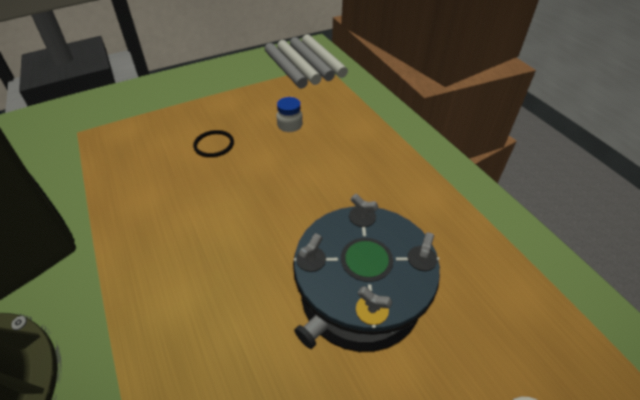

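View pics/wrist0.png

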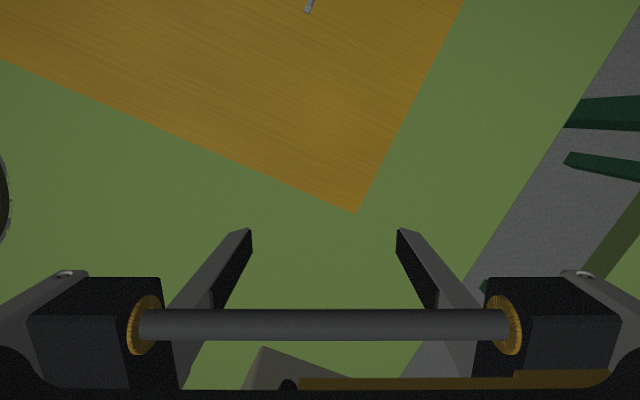

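Scene view: pot at about (236,210), yellow washer (196,191), opposite screw (274,212). The side view agrees: yellow washer at (372,308), opposite screw at (362,212). The wrist view shows only bench.

```bash
cat > h.py <<'E'
import numpy as np,cv2
from cell import manip
from scipy.spatial.transform import Rotation as R
def cam(n,st=None):
    i=manip.camera_info(n);K=i['intrinsics'];k=i['k1']
    if n=='wrist':
        T=np.eye(4);T[:3,:3]=R.from_euler('xyz',st['eef_rot']).as_matrix();T[:3,3]=st['eef_pos']
        W=T@i['tool_from_camera']
    else: W=np.linalg.inv(i['camera_from_world'])
    return K,k,W
def rays(n,px,st=None):
    K,k,W=cam(n,st); px=np.atleast_2d(px).astype(float)
    u=cv2.undistortPoints(px.reshape(-1,1,2),K,np.array([k,0,0,0.])).reshape(-1,2)
    d=np.c_[u[:,0],-u[:,1],-np.ones(len(u))]@W[:3,:3].T
    return W[:3,3],d
def plane(n,px,z,st=None):
    o,d=rays(n,px,st); return o+d*((z-o[2])/d[:,2])[:,None]
def project(n,P,st=None):
    K,k,W=cam(n,st);P=np.atleast_2d(P);c=(P-W[:3,3])@W[:3,:3]
    q=np.c_[c[:,0],-c[:,1]]/-c[:,2:];q=q*(1+k*(q**2).sum(1))[:,None]
    return q*K[0,0]+K[:2,2]
def mask(im,lo,hi,area=40):
    h=cv2.cvtColor(im,cv2.COLOR_RGB2HSV);m=cv2.inRange(h,lo,hi)
    return m
E
python3 - <<'E'
from h import *
for n in ['scene','side']:
    im=np.load(f'pics/{n}0.npz')['im']
    for nm,(lo,hi),z in [('green',((50,110,40),(85,255,160)),96),('yellow',((20,170,150),(32,255,255)),99)]:
        m=mask(im,lo,hi)
        c,_=cv2.findContours(m,cv2.RETR_EXTERNAL,cv2.CHAIN_APPROX_NONE)
        for q in sorted(c,key=cv2.contourArea)[::-1][:2]:
            if cv2.contourArea(q)<20: continue
            P=plane(n,q[:,0,:],z); 
            ce,r=cv2.minEnclosingCircle(P[:,:2].astype(np.float32)); print(n,nm,cv2.contourArea(q),q[:,0].mean(0),np.round(ce,1),r)
E
```

```text
scene green 617.0 [234.54878049 204.48780488] [ 568.3 -102.3] 29.712400436401367
scene yellow 64932.5 [303.21747936 220.62455211] [525.4  17.9] 479.34326171875
scene yellow 10143.5 [394.53031896 346.3361374 ] [837.4 111.3] 211.86720275878906
side green 1086.0 [366.53703704 258.49074074] [ 571.  -100.8] 29.46541404724121
side yellow 332.5 [370.37349398 312.72289157] [ 534.1 -172.1] 19.56336212158203
```

play_rows:
  commands:
    - {"x":0.03,"y":-0.0138,"z":-0.0035}
    - {"x":0.03,"y":-0.0138,"z":-0.0035}
    - {"x":0.03,"y":-0.0138,"z":-0.0035}
    - {"x":0.03,"y":-0.0138,"z":-0.0035}
    - {"x":0.03,"y":-0.0138,"z":-0.0035}
    - {"x":0.03,"y":-0.0138,"z":-0.0035}
    - {"x":0.03,"y":-0.0138,"z":-0.0035}
    - {"x":0.03,"y":-0.0138,"z":-0.0035}
    - {"x":0.03,"y":-0.0138,"z":-0.0035}
    - {"x":0.03,"y":-0.0138,"z":-0.0035}
    - {"x":0.03,"y":-0.0138,"z":-0.0035}
    - {"x":0.03,"y":-0.0138,"z":-0.0035}
    - {"x":0.03,"y":-0.0138,"z":-0.0035}
    - {"x":0.03,"y":-0.0138,"z":-0.0035}
    - {"x":0.03,"y":-0.0138,"z":-0.0035}
    - {"x":0.03,"y":-0.0138,"z":-0.0035,"grip":0.4}
    - {"grip":0.4}
    - {"grip":0.4}

```text
$.commands[0]: bad value
```

```bash
python3 - <<'E'
from h import *
st=manip.read_state();print(st)
im,d=manip.camera('wrist');np.savez('pics/w1.npz',im=im,d=d,pos=st['eef_pos'],rot=st['eef_rot'])
cv2.imwrite('pics/w1.png',im[:,:,::-1])
E
```

```text
{'clock': 0.15, 'joints': array([-1.20961512e+00,  3.00344075e-01,  1.52141888e+00,  1.86889860e-05,
        1.32068863e+00, -6.65918117e-02]), 'qd': array([ 0.0005058 , -0.00202974, -0.00241725, -0.001264  ,  0.00033022,
        0.0020929 ]), 'effort': array([-1.34598184e-03, -5.31963873e+01, -3.52819347e+01,  7.07901386e-02,
        2.36015045e-02, -6.16285092e-05]), 'eef_pos': array([ 228.10381738, -500.26015496,  205.02462383]), 'eef_rot': array([-3.14073683e+00, -7.52191589e-05,  4.27768356e-01]), 'wrist_force': array([ 0.73133994, -0.56629844,  0.83707434]), 'moment': array([0.02609355, 0.0079446 , 0.02201369]), 'finger_gap': 94.20710275769173}
```

View pics/w1.png

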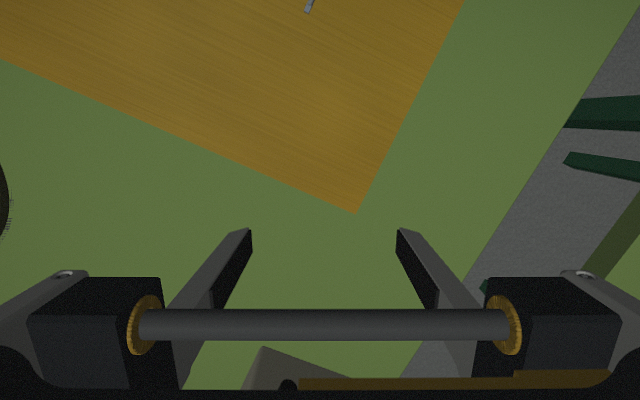

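The call was refused, probably because every row needs all the fields, so the arm hasn't moved. I'll send it again with complete rows.

play_rows:
  commands:
    - {"x":0.03,"y":-0.0138,"z":-0.0035,"wx":0,"wy":0,"wz":0,"grip":1}
    - {"x":0.03,"y":-0.0138,"z":-0.0035,"wx":0,"wy":0,"wz":0,"grip":1}
    - {"x":0.03,"y":-0.0138,"z":-0.0035,"wx":0,"wy":0,"wz":0,"grip":1}
    - {"x":0.03,"y":-0.0138,"z":-0.0035,"wx":0,"wy":0,"wz":0,"grip":1}
    - {"x":0.03,"y":-0.0138,"z":-0.0035,"wx":0,"wy":0,"wz":0,"grip":1}
    - {"x":0.03,"y":-0.0138,"z":-0.0035,"wx":0,"wy":0,"wz":0,"grip":1}
    - {"x":0.03,"y":-0.0138,"z":-0.0035,"wx":0,"wy":0,"wz":0,"grip":1}
    - {"x":0.03,"y":-0.0138,"z":-0.0035,"wx":0,"wy":0,"wz":0,"grip":1}
    - {"x":0.03,"y":-0.0138,"z":-0.0035,"wx":0,"wy":0,"wz":0,"grip":1}
    - {"x":0.03,"y":-0.0138,"z":-0.0035,"wx":0,"wy":0,"wz":0,"grip":1}
    - {"x":0.03,"y":-0.0138,"z":-0.0035,"wx":0,"wy":0,"wz":0,"grip":1}
    - {"x":0.03,"y":-0.0138,"z":-0.0035,"wx":0,"wy":0,"wz":0,"grip":1}
    - {"x":0.03,"y":-0.0138,"z":-0.0035,"wx":0,"wy":0,"wz":0,"grip":1}
    - {"x":0.03,"y":-0.0138,"z":-0.0035,"wx":0,"wy":0,"wz":0,"grip":1}
    - {"x":0.03,"y":-0.0138,"z":-0.0035,"wx":0,"wy":0,"wz":0,"grip":1}
    - {"x":0.03,"y":-0.0138,"z":-0.0035,"wx":0,"wy":0,"wz":0,"grip":1}
    - {"x":0,"y":0,"z":0,"wx":0,"wy":0,"wz":0,"grip":1}
    - {"x":0,"y":0,"z":0,"wx":0,"wy":0,"wz":0,"grip":1}

```text
clock: 2.45
eef_pos: [572.9, -100.8, 261.1]
eef_rot: [-3.141, 0.001, 0.428]
wrist_force: [-0.3, -0.3, 0.8]
finger_gap: 93.7
```

```bash
python3 - <<'E'
from h import *
st=manip.read_state();print(st)
im,d=manip.camera('wrist');np.savez('pics/w2.npz',im=im,d=d,pos=st['eef_pos'],rot=st['eef_rot'])
cv2.imwrite('pics/w2.png',im[:,:,::-1])
E
```

```text
{'clock': 2.45, 'joints': array([-2.37046148e-01,  3.37352878e-01,  1.34332803e+00, -1.76235693e-04,
        1.46153280e+00,  9.06000554e-01]), 'qd': array([-0.01318395, -0.00611594,  0.00321817, -0.000779  ,  0.00028529,
        0.00074071]), 'effort': array([ 1.11953404e+00, -5.63748837e+01, -3.71122599e+01,  9.57236183e-02,
       -4.76853875e-02,  3.14621511e-02]), 'eef_pos': array([ 572.90285786, -100.80241846,  261.12688663]), 'eef_rot': array([-3.14134739e+00,  5.96859921e-04,  4.27768970e-01]), 'wrist_force': array([-0.31053545, -0.30329971,  0.81681346]), 'moment': array([-0.05923441, -0.02152884, -0.01212776]), 'finger_gap': 93.68998385391725}
```

View pics/w2.png

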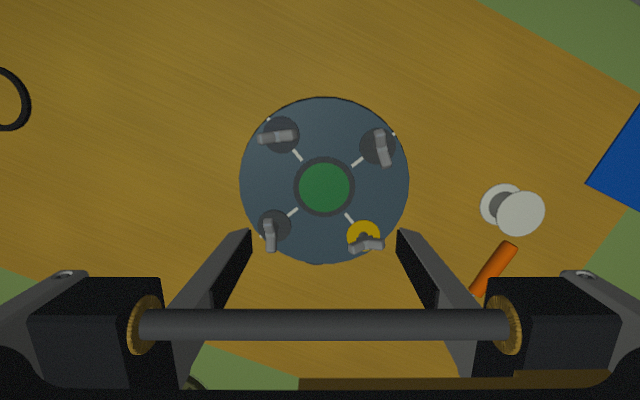

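The wrist view shows the whole cover: sight glass (324,187), yellow washer (363,235) with its wing near (366,243), and the opposite wing at (277,136). Next I'll get the wing poses from the depth image.

```bash
cat >> h.py <<'E'
def cloud(n,d,st=None):
    v,u=np.nonzero(d>0);px=np.c_[u,v]
    o,r=rays(n,px,st);K,k,W=cam(n,st)
    return px,o+r*d[v,u][:,None]
def wings(im,d,st,C,n='wrist'):
    px,P=cloud(n,d,st)
    s=(np.hypot(P[:,0]-C[0],P[:,1]-C[1])<105)&(P[:,2]>116)&(P[:,2]<145)
    p=P[s]; q=px[s]
    m=np.zeros(d.shape,np.uint8);m[q[:,1],q[:,0]]=255
    nn,l=cv2.connectedComponents(m)
    for i in range(1,nn):
        k=l[q[:,1],q[:,0]]==i
        if k.sum()<40: continue
        a=p[k];xy=a[:,:2]
        c,(w,h),ang=cv2.minAreaRect(xy.astype(np.float32))
        if w<h: ang+=90
        _,_,vt=np.linalg.svd(xy-xy.mean(0))
        pca=np.degrees(np.arctan2(vt[0,1],vt[0,0]))%180
        rad=np.degrees(np.arctan2(c[1]-C[1],c[0]-C[0]))
        j=1.4-np.radians((pca-rad+90)%180-90)
        print('px',q[k].mean(0).round(),'c',np.round(c,1),'wh',np.round((w,h),1),'ang',round(ang%180,1),'pca',round(pca,1),'rad',round(rad,1),'j~',round(j,2),'zmax',a[:,2].max().round(1),'R',np.hypot(c[0]-C[0],c[1]-C[1]).round(1))
E
python3 - <<'E'
from h import *
f=np.load('pics/w2.npz');im,d=f['im'],f['d'];st=dict(eef_pos=f['pos'],eef_rot=f['rot'])
m=mask(im,(50,110,40),(85,255,160));c,_=cv2.findContours(m,0,1);q=max(c,key=cv2.contourArea)
C,r=cv2.minEnclosingCircle(plane('wrist',q[:,0],96,st)[:,:2].astype(np.float32));print('C',C,r)
h=cv2.cvtColor(im,cv2.COLOR_RGB2HSV)
m=mask(im,(20,170,120),(32,255,255));m[:210]=0;m[260:]=0;m[:,:335]=0;m[:,392:]=0
P=plane('wrist',np.argwhere(m>0)[:,::-1],99,st)[:,:2].astype(np.float32);print(len(P),cv2.minEnclosingCircle(P))
wings(im,d,st,C)
px,P=cloud('wrist',d,st);s=np.hypot(P[:,0]-C[0],P[:,1]-C[1])<25;print('glass z',np.median(P[s,2]))
E
```

```text
C (569.7286987304688, -103.48661804199219) 30.0541934967041
814 ((530.5726928710938, -186.41773986816406), 34.761024475097656)
px [277. 136.] c [606.5 -33.4] wh [12.  42.3] ang 121.9 pca 122.2 rad 62.4 j~ 0.36 zmax 137.5 R 79.2
px [382. 148.] c [ 640.4 -138. ] wh [41.9 12.2] ang 39.7 pca 40.6 rad -26.1 j~ 0.24 zmax 137.3 R 78.6
px [270. 234.] c [501.8 -67.1] wh [41.7 12.3] ang 26.9 pca 27.2 rad 151.8 j~ 0.43 zmax 137.6 R 77.0
px [366. 244.] c [ 535.8 -171.6] wh [11.9 41.9] ang 125.0 pca 125.0 rad -116.5 j~ 0.33 zmax 138.0 R 76.1
glass z 100.13181412439496
```

play_rows:
  commands:
    - {"x":-0.0211,"y":0.0164,"z":0.01,"wx":0,"wy":0,"wz":0,"grip":0.45}
    - {"x":-0.0211,"y":0.0164,"z":0.01,"wx":0,"wy":0,"wz":0,"grip":0.45}
    - {"x":-0.0212,"y":0.0165,"z":0.01,"wx":0,"wy":0,"wz":0,"grip":0.45}
    - {"x":0,"y":0,"z":0.01,"wx":0,"wy":0,"wz":-10.05,"grip":0.45}
    - {"x":0,"y":0,"z":0.01,"wx":0,"wy":0,"wz":-10.05,"grip":0.45}
    - {"x":0,"y":0,"z":0.01,"wx":0,"wy":0,"wz":-10.05,"grip":0.45}
    - {"x":0,"y":0,"z":0.01,"wx":0,"wy":0,"wz":-10.05,"grip":0.45}
    - {"x":0,"y":0,"z":0.01,"wx":0,"wy":0,"wz":-10.05,"grip":0.45}
    - {"x":0,"y":0,"z":0,"wx":0,"wy":0,"wz":-10.05,"grip":0.45}
    - {"x":0,"y":0,"z":0,"wx":0,"wy":0,"wz":-10.05,"grip":0.45}
    - {"x":0,"y":0,"z":0,"wx":0,"wy":0,"wz":-10.05,"grip":0.45}
    - {"x":0,"y":0,"z":0,"wx":0,"wy":0,"wz":-10.05,"grip":0.45}
    - {"x":0,"y":0,"z":0,"wx":0,"wy":0,"wz":-10.05,"grip":0.45}
    - {"x":0,"y":0,"z":0,"wx":0,"wy":0,"wz":0,"grip":0.45}
    - {"x":0,"y":0,"z":0,"wx":0,"wy":0,"wz":0,"grip":0.45}

```text
clock: 4.38
eef_pos: [535.8, -172.0, 181.5]
eef_rot: [3.142, 0.0, 2.177]
wrist_force: [-0.2, -0.6, 0.7]
finger_gap: 42.1
```

```bash
python3 - <<'E'
from h import *
st=manip.read_state();print(st['eef_pos'],np.degrees(st['eef_rot']),st['joints'],st['finger_gap'])
im,d=manip.camera('wrist')
cv2.imwrite('pics/w3.png',im[:,:,::-1])
wings(im,d,st,(571.2,-102.5))
E
```

```text
[ 535.79951581 -171.95300709  181.53937718] [1.79996562e+02 5.26492834e-03 1.24743309e+02] [-3.75631545e-01  3.47942227e-01  1.51441340e+00 -1.17644549e-06
  1.27912729e+00 -9.82016349e-01] 42.07241076855792
px [366.  76.] c [501.  -67.7] wh [42.4 12.4] ang 27.5 pca 27.3 rad 153.6 j~ 0.46 zmax 138.8 R 78.4
px [501. 120.] c [605.4 -33.7] wh [13.2 42.5] ang 122.5 pca 121.2 rad 63.5 j~ 0.39 zmax 137.7 R 76.8
px [323. 212.] c [ 534.7 -171.5] wh [11.3 41.3] ang 124.1 pca 124.3 rad -117.9 j~ 0.31 zmax 137.9 R 78.1
px [446. 247.] c [ 639.1 -137.9] wh [42.2 12.1] ang 39.9 pca 40.5 rad -27.5 j~ 0.21 zmax 137.5 R 76.6
```

View pics/w3.png

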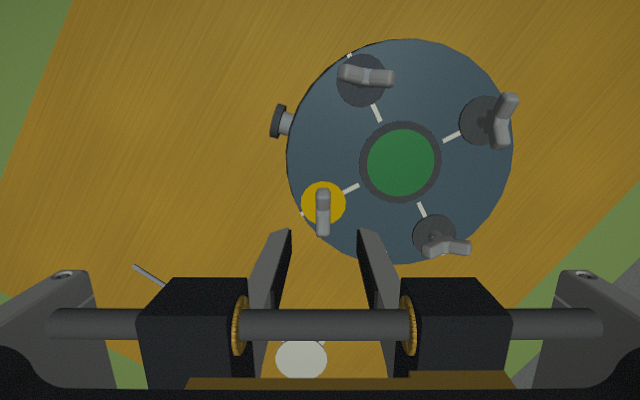

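The wing (323,212) sits centred between the fingers and parallel to them. Descend and close.

play_rows:
  commands:
    - {"x":0,"y":0,"z":0.02,"wx":0,"wy":0,"wz":0,"grip":0.45}
    - {"x":0,"y":0,"z":0.02,"wx":0,"wy":0,"wz":0,"grip":0.45}
    - {"x":0,"y":0,"z":0.015,"wx":0,"wy":0,"wz":0,"grip":0.45}
    - {"x":0,"y":0,"z":0.01,"wx":0,"wy":0,"wz":0,"grip":0.45}
    - {"x":0,"y":0,"z":0.009,"wx":0,"wy":0,"wz":0,"grip":0.45}
    - {"x":0,"y":0,"z":0,"wx":0,"wy":0,"wz":0,"grip":0.45}
    - {"x":0,"y":0,"z":0,"wx":0,"wy":0,"wz":0,"grip":0}
    - {"x":0,"y":0,"z":0,"wx":0,"wy":0,"wz":0,"grip":0}
    - {"x":0,"y":0,"z":0,"wx":0,"wy":0,"wz":0,"grip":0}
    - {"x":0,"y":0,"z":0,"wx":0,"wy":0,"wz":0,"grip":0}
    - {"x":0,"y":0,"z":0,"wx":0,"wy":0,"wz":0,"grip":0}
    - {"x":0,"y":0,"z":0,"wx":0,"wy":0,"wz":0,"grip":0}
  squeeze: 40

```text
clock: 5.92
eef_pos: [535.2, -172.3, 107.7]
eef_rot: [-3.14, -0.0, 2.181]
wrist_force: [-8.6, -4.7, 5.5]
finger_gap: 11.6
```

play_rows:
  commands:
    - {"x":0,"y":0,"z":0,"wx":0,"wy":0,"wz":5,"grip":0}
    - {"x":0,"y":0,"z":0,"wx":0,"wy":0,"wz":7,"grip":0}
    - {"x":0,"y":0,"z":0,"wx":0,"wy":0,"wz":7,"grip":0}
    - {"x":0,"y":0,"z":0,"wx":0,"wy":0,"wz":7,"grip":0}
    - {"x":0,"y":0,"z":0,"wx":0,"wy":0,"wz":7,"grip":0}
    - {"x":0,"y":0,"z":0,"wx":0,"wy":0,"wz":7,"grip":0}
    - {"x":0,"y":0,"z":0,"wx":0,"wy":0,"wz":7,"grip":0}
    - {"x":0,"y":0,"z":0,"wx":0,"wy":0,"wz":6,"grip":0}
    - {"x":0,"y":0,"z":0,"wx":0,"wy":0,"wz":4,"grip":0}
    - {"x":0,"y":0,"z":0,"wx":0,"wy":0,"wz":3,"grip":0}
    - {"x":0,"y":0,"z":0,"wx":0,"wy":0,"wz":2,"grip":0}
    - {"x":0,"y":0,"z":0,"wx":0,"wy":0,"wz":0,"grip":0}
    - {"x":0,"y":0,"z":0,"wx":0,"wy":0,"wz":0,"grip":0}

```text
clock: 7.55
eef_pos: [534.3, -172.3, 107.7]
eef_rot: [-3.138, 0.003, 1.1]
wrist_force: [-17.4, -4.2, 9.7]
finger_gap: 12.0
```

```bash
python3 - <<'E'
from h import *
st=manip.read_state();print(st)
E
```

```text
{'clock': 7.55, 'joints': array([-0.3761179 ,  0.42477096,  1.59064053, -0.00250723,  1.12987703,
        0.09623471]), 'qd': array([-0.00059209,  0.00144115, -0.00017651, -0.00132881,  0.00156252,
        0.0009671 ]), 'effort': array([ 5.20394728e+00, -5.31989586e+01, -3.52410078e+01,  2.49456681e+00,
       -3.53785113e+00,  5.11552300e-02]), 'eef_pos': array([ 534.27649841, -172.3045973 ,  107.67223265]), 'eef_rot': array([-3.13813017e+00,  2.60823405e-03,  1.09952244e+00]), 'wrist_force': array([-17.40094615,  -4.21502167,   9.65499138]), 'moment': array([-0.8814597 ,  3.03623454,  0.06442908]), 'finger_gap': 11.98520803242458}
```

play_rows:
  commands:
    - {"x":0,"y":0,"z":0,"wx":0,"wy":0,"wz":2,"grip":0}
    - {"x":0,"y":0,"z":0,"wx":0,"wy":0,"wz":2,"grip":0}
    - {"x":0,"y":0,"z":0,"wx":0,"wy":0,"wz":0,"grip":0}
    - {"x":0,"y":0,"z":0,"wx":0,"wy":0,"wz":0,"grip":0}

```text
clock: 8.05
eef_pos: [534.3, -172.3, 107.6]
eef_rot: [-3.138, 0.003, 1.031]
wrist_force: [-16.5, -4.6, 8.6]
finger_gap: 12.4
```

play_rows:
  commands:
    - {"x":0,"y":0,"z":0,"wx":0,"wy":0,"wz":0,"grip":0.45}
    - {"x":0,"y":0,"z":0,"wx":0,"wy":0,"wz":0,"grip":0.45}
    - {"x":0,"y":0,"z":0,"wx":0,"wy":0,"wz":0,"grip":0.45}
    - {"x":0,"y":0,"z":0,"wx":0,"wy":0,"wz":0,"grip":0.45}
    - {"x":0,"y":0,"z":-0.01,"wx":0,"wy":0,"wz":0,"grip":0.45}
    - {"x":0,"y":0,"z":-0.025,"wx":0,"wy":0,"wz":0,"grip":0.45}
    - {"x":0,"y":0,"z":-0.03,"wx":0,"wy":0,"wz":0,"grip":0.45}
    - {"x":0,"y":0,"z":-0.03,"wx":0,"wy":0,"wz":0,"grip":0.45}
    - {"x":0,"y":0,"z":0,"wx":0,"wy":0,"wz":0,"grip":0.45}
    - {"x":0,"y":0,"z":0,"wx":0,"wy":0,"wz":0,"grip":0.45}

```text
clock: 9.3
eef_pos: [535.8, -171.4, 201.9]
eef_rot: [-3.141, 0.0, 1.03]
wrist_force: [-0.7, -0.1, 0.2]
finger_gap: 42.4
```

```bash
python3 - <<'E'
from h import *
st=manip.read_state();print(st['eef_pos'],np.degrees(st['eef_rot']),st['joints'],st['finger_gap'])
im,d=manip.camera('wrist')
cv2.imwrite('pics/w4.png',im[:,:,::-1])
wings(im,d,st,(571.2,-102.5))
E
```

```text
[ 535.80720256 -171.42879569  201.9288925 ] [-1.79959686e+02  7.37239906e-03  5.90120500e+01] [-3.74753244e-01  3.31103649e-01  1.48840267e+00 -1.09101776e-05
  1.32280153e+00  1.66091239e-01] 42.41607575132292
px [310.  14.] c [605.8 -33.6] wh [12.4 42.1] ang 122.4 pca 126.9 rad 63.3 j~ 0.29 zmax 137.8 R 77.1
px [410. 110.] c [ 639.6 -138.6] wh [42.5 12.6] ang 39.5 pca 40.1 rad -27.8 j~ 0.22 zmax 138.5 R 77.4
px [223. 124.] c [500.8 -67.6] wh [42.3 12.3] ang 27.1 pca 27.5 rad 153.6 j~ 0.46 zmax 138.6 R 78.5
px [322. 207.] c [ 535.2 -171.7] wh [42.4 12. ] ang 62.8 pca 62.8 rad -117.5 j~ 1.4 zmax 137.7 R 78.0
```

View pics/w4.png

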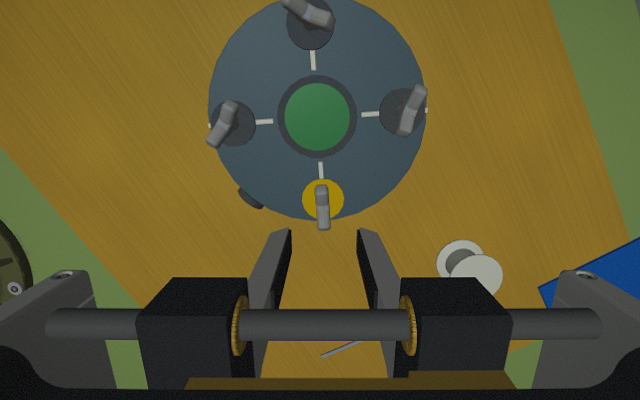

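The first wing, at (322,207), is now in line with the white mark (321,170). It measures about 1.4 rad, and the other three screws haven't moved. Now the opposite screw.

play_rows:
  commands:
    - {"x":0.031,"y":-0.0021,"z":0,"wx":0,"wy":0,"wz":0,"grip":0.45}
    - {"x":0.031,"y":-0.0021,"z":0,"wx":0,"wy":0,"wz":0,"grip":0.45}
    - {"x":0.031,"y":-0.0021,"z":0,"wx":0,"wy":0,"wz":0,"grip":0.45}
    - {"x":0.031,"y":-0.0021,"z":0,"wx":0,"wy":0,"wz":0,"grip":0.45}
    - {"x":0.0308,"y":-0.0021,"z":0,"wx":0,"wy":0,"wz":0,"grip":0.45}
    - {"x":0,"y":0,"z":0.005,"wx":0,"wy":0,"wz":-9,"grip":0.45}
    - {"x":0,"y":0,"z":0.005,"wx":0,"wy":0,"wz":-9,"grip":0.45}
    - {"x":0,"y":0,"z":0.005,"wx":0,"wy":0,"wz":-9,"grip":0.45}
    - {"x":0,"y":0,"z":0.005,"wx":0,"wy":0,"wz":-9,"grip":0.45}
    - {"x":0,"y":0,"z":0,"wx":0,"wy":0,"wz":-9,"grip":0.45}
    - {"x":0,"y":0,"z":0,"wx":0,"wy":0,"wz":-9,"grip":0.45}
    - {"x":0,"y":0,"z":0,"wx":0,"wy":0,"wz":-9.2,"grip":0.45}
    - {"x":0,"y":0,"z":0,"wx":0,"wy":0,"wz":0,"grip":0.45}
    - {"x":0,"y":0,"z":0,"wx":0,"wy":0,"wz":0,"grip":0.45}

```text
clock: 11.1
eef_pos: [606.6, -33.5, 181.9]
eef_rot: [-3.141, -0.001, 2.129]
wrist_force: [-0.5, -0.5, -0.0]
finger_gap: 42.0
```

```bash
python3 - <<'E'
from h import *
st=manip.read_state();print(st['eef_pos'],np.degrees(st['eef_rot']),st['joints'],st['finger_gap'])
im,d=manip.camera('wrist')
cv2.imwrite('pics/w5.png',im[:,:,::-1])
wings(im,d,st,(571.2,-102.5))
E
```

```text
[606.62564459 -33.45121348 181.9307873 ] [-1.79963516e+02 -2.94056330e-02  1.22003600e+02] [-1.15367650e-01  4.47267469e-01  1.37533579e+00  3.75388887e-06
  1.31980723e+00 -6.73936942e-01] 42.04009732312608
px [191. 180.] c [501.4 -66.7] wh [41.1 12.5] ang 29.8 pca 27.8 rad 152.8 j~ 0.44 zmax 137.7 R 78.5
px [323. 212.] c [605.6 -32.8] wh [11.8 42.2] ang 122.3 pca 121.9 rad 63.7 j~ 0.38 zmax 137.4 R 77.7
```

View pics/w5.png

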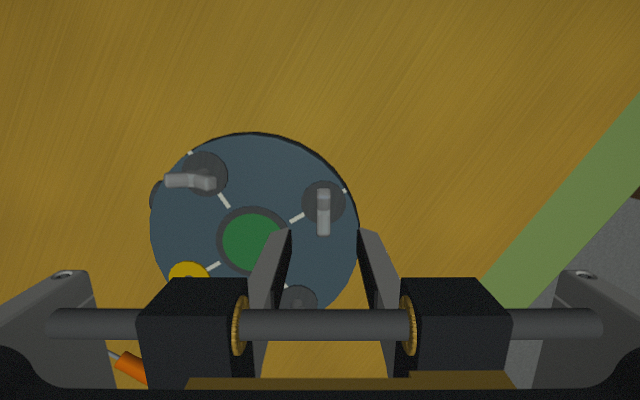

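The second wing (323,212) is centred and parallel between the fingers. I'll grasp it the same way.

play_rows:
  commands:
    - {"x":0,"y":0,"z":0.02,"wx":0,"wy":0,"wz":0,"grip":0.45}
    - {"x":0,"y":0,"z":0.02,"wx":0,"wy":0,"wz":0,"grip":0.45}
    - {"x":0,"y":0,"z":0.015,"wx":0,"wy":0,"wz":0,"grip":0.45}
    - {"x":0,"y":0,"z":0.01,"wx":0,"wy":0,"wz":0,"grip":0.45}
    - {"x":0,"y":0,"z":0.009,"wx":0,"wy":0,"wz":0,"grip":0.45}
    - {"x":0,"y":0,"z":0,"wx":0,"wy":0,"wz":0,"grip":0.45}
    - {"x":0,"y":0,"z":0,"wx":0,"wy":0,"wz":0,"grip":0}
    - {"x":0,"y":0,"z":0,"wx":0,"wy":0,"wz":0,"grip":0}
    - {"x":0,"y":0,"z":0,"wx":0,"wy":0,"wz":0,"grip":0}
    - {"x":0,"y":0,"z":0,"wx":0,"wy":0,"wz":0,"grip":0}
    - {"x":0,"y":0,"z":0,"wx":0,"wy":0,"wz":0,"grip":0}
    - {"x":0,"y":0,"z":0,"wx":0,"wy":0,"wz":0,"grip":0}
  squeeze: 40

```text
clock: 12.65
eef_pos: [606.4, -33.8, 108.7]
eef_rot: [-3.141, -0.0, 2.133]
wrist_force: [-4.9, -1.6, 3.2]
finger_gap: 12.1
```

play_rows:
  commands:
    - {"x":0,"y":0,"z":0,"wx":0,"wy":0,"wz":5,"grip":0}
    - {"x":0,"y":0,"z":0,"wx":0,"wy":0,"wz":7,"grip":0}
    - {"x":0,"y":0,"z":0,"wx":0,"wy":0,"wz":7,"grip":0}
    - {"x":0,"y":0,"z":0,"wx":0,"wy":0,"wz":7,"grip":0}
    - {"x":0,"y":0,"z":0,"wx":0,"wy":0,"wz":7,"grip":0}
    - {"x":0,"y":0,"z":0,"wx":0,"wy":0,"wz":7,"grip":0}
    - {"x":0,"y":0,"z":0,"wx":0,"wy":0,"wz":7,"grip":0}
    - {"x":0,"y":0,"z":0,"wx":0,"wy":0,"wz":6,"grip":0}
    - {"x":0,"y":0,"z":0,"wx":0,"wy":0,"wz":4,"grip":0}
    - {"x":0,"y":0,"z":0,"wx":0,"wy":0,"wz":3,"grip":0}
    - {"x":0,"y":0,"z":0,"wx":0,"wy":0,"wz":2,"grip":0}
    - {"x":0,"y":0,"z":0,"wx":0,"wy":0,"wz":1,"grip":0}
    - {"x":0,"y":0,"z":0,"wx":0,"wy":0,"wz":0,"grip":0}
    - {"x":0,"y":0,"z":0,"wx":0,"wy":0,"wz":0,"grip":0}

```text
clock: 14.4
eef_pos: [605.1, -33.8, 108.7]
eef_rot: [-3.138, 0.003, 1.034]
wrist_force: [-16.2, -2.5, 10.3]
finger_gap: 12.0
```

play_rows:
  commands:
    - {"x":0,"y":0,"z":0,"wx":0,"wy":0,"wz":0,"grip":0.45}
    - {"x":0,"y":0,"z":0,"wx":0,"wy":0,"wz":0,"grip":0.45}
    - {"x":0,"y":0,"z":0,"wx":0,"wy":0,"wz":0,"grip":0.45}
    - {"x":0,"y":0,"z":0,"wx":0,"wy":0,"wz":0,"grip":0.45}
    - {"x":0,"y":0,"z":-0.01,"wx":0,"wy":0,"wz":0,"grip":0.45}
    - {"x":0,"y":0,"z":-0.025,"wx":0,"wy":0,"wz":0,"grip":0.45}
    - {"x":0,"y":0,"z":-0.03,"wx":0,"wy":0,"wz":0,"grip":0.45}
    - {"x":0,"y":0,"z":-0.04,"wx":0,"wy":0,"wz":0,"grip":0.45}
    - {"x":-0.04,"y":0,"z":-0.03,"wx":0,"wy":0,"wz":0,"grip":0.45}
    - {"x":-0.04,"y":0,"z":-0.02,"wx":0,"wy":0,"wz":0,"grip":0.45}
    - {"x":0,"y":0,"z":0,"wx":0,"wy":0,"wz":0,"grip":0.45}
    - {"x":0,"y":0,"z":0,"wx":0,"wy":0,"wz":0,"grip":0.45}

```text
clock: 15.9
eef_pos: [565.9, -101.8, 263.4]
eef_rot: [-3.141, -0.0, 1.033]
wrist_force: [0.4, 0.6, -0.2]
finger_gap: 42.3
```

```bash
python3 - <<'E'
from h import *
st=manip.read_state();print(st['eef_pos'],np.degrees(st['eef_rot']),st['wrist_force'],st['finger_gap'])
im,d=manip.camera('wrist')
cv2.imwrite('pics/w6.png',im[:,:,::-1])
wings(im,d,st,(571.2,-102.5))
E
```

```text
[ 565.89954513 -101.81719342  263.44321036] [-1.79994372e+02 -9.55124328e-03  5.92001475e+01] [ 0.39291173  0.60654181 -0.15036487] 42.291445568503306
px [322. 114.] c [605.9 -33.4] wh [41.5 11.9] ang 63.1 pca 62.9 rad 63.4 j~ 1.41 zmax 137.8 R 77.4
px [398. 183.] c [ 640.  -137.6] wh [42.3 12.5] ang 41.2 pca 39.9 rad -27.0 j~ 0.23 zmax 137.8 R 77.3
px [256. 193.] c [501.4 -66.9] wh [42.1 12. ] ang 27.3 pca 27.5 rad 153.0 j~ 0.45 zmax 138.1 R 78.3
px [331. 253.] c [ 535.4 -171.5] wh [42.  11.9] ang 63.1 pca 63.1 rad -117.4 j~ 1.39 zmax 137.7 R 77.7
```

View pics/w6.png

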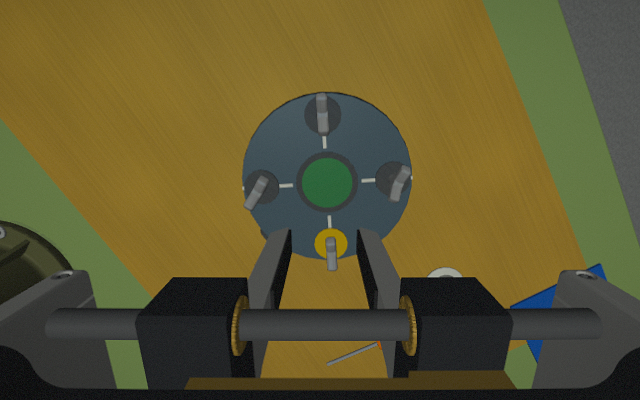

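The two turned wings, at (322,114) and (331,253), both line up with their marks. The side screws, at (256,193) and (398,183), are still slack, and the gripper is clear of everything.

```bash
python3 -c "
from cell import manip
print(manip.sign_off())"
```

```text
the job is handed in; nothing more can be done
None
```

I turned the yellow-washer screw clockwise until it was home, then did the same with the screw diagonally opposite. I let go of both and handed the job in at about 16 s of the 42 s allowed.

- **Turned screws:** in the last wrist-camera depth check the yellow-washer screw read about 1.39 rad and the opposite one about 1.41 rad. Both wings line up with their white marks.
- **In-between screws:** they read about 0.23 and 0.45 rad, still slack and unchanged within measurement error.
- **Clearance:** the gripper was open and raised, and the wrist force was close to zero.
- **Failed along the way:** my first move call was refused because its rows left out some fields. Nothing moved, and I sent it again with complete rows.
- **Not judged:** the hand-in gave no verdict, so these readings are my only confirmation.

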